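Clear an upended can from a gravity dispenser and shut its window

TASK

In the paint studio's gravity dispenser one spray can has gone down on end and stands jammed at the outlet plate, holding back the cans that lie behind it. Push the clear window well open along its sloping track, lift the jammed can out so that the others roll down to the outlet, and stand it upright in the wooden tray beside the jar, setting it down rather than dropping it. Then slide the window gently back until it is fully shut, leaving the jar, the paint tin and the brush where they are.

Things in the scene. Friction and masses are not known exactly. Their poses are not given: they have to be found in the camera images.
- dispenser: Fixed gravity can dispenser, 390 mm long (its y), 210 mm wide (its x), grey sheet steel with clear sides. Origin: centre of its base's underside, on the bench; x level across the lane, y level towards the high end, z up. The lane floor rises 8 degrees towards +y: along the slope is (0, 0.990, 0.139) here, square to the floor (0, -0.139, 0.990). A fixed cover roofs the lane 146 to 236 mm up-slope of the outlet plate.
- outlet (a point): Foot of the outlet plate (its up-slope face, floor level, mid-lane); axes as the dispenser's. Square to the floor: lying cans roll under the plate through a slot 54 mm high; plate and clear sides end at 159 mm, track lips (87 to 95 mm either side of the middle) at 170 mm. Lane 162 mm wide inside, plate 3 mm thick. The pocket's end stop, 34 mm high, is 61 mm down-slope.
- window (a joint): Sliding clear window over the lane, in m along the slope: 0 fully shut (lower edge over the outlet plate), grows up-slope, 0.14 fully open, over the fixed cover; hard stops at both ends. May start up to 0.025 ajar. Moves with 2 to 3 N and stays where it is left. Plate 180 mm wide, 150 mm along the slope; its upper face is 165 mm above the lane floor, square to it.
- window_flange (a point): Middle of the upright aluminium flange by which the window is pushed: 110 mm wide across the lane, 5 mm thick along the slope, standing 30 mm above the window's upper face (this point 15 mm above it), 20 mm up-slope of the window's lower edge. Axes: y up the slope, z square to the window.
- jam_mid (a point): Centre of the jammed spray can: aluminium with a white cap of the same width, 48 mm diameter, 150 mm long, 0.12 to 0.25 kg. z runs along the can, from its base to its cap. It stands on its base on the sloping lane floor, against the outlet plate (leaning 8 degrees towards the low end), up to 10 mm off the middle of the lane.
- can1_mid (a point): Centre of the first of three like cans (48 x 150 mm) lying across the lane behind the jammed one, touching it; it rolls down by itself to the pocket once that is gone. Its axis is the dispenser's x.
- can2_mid (a point): Centre of the second lying can, behind the first.
- can3_mid (a point): Centre of the third lying can, behind the second.
- tray: Fixed open wooden tray, 240 mm (its x) by 170 mm (its y), 45 mm high outside; walls and floor 8 mm. Origin: centre of its underside, on the bench; z up. The jar stands in its +x half; its -x half is free for the can.
- jar_mid (a point): Centre of a closed white jar, 60 mm diameter, 75 mm high, standing loose in the tray. Bystander.
- tin_mid (a point): Centre of a paint tin, 80 mm diameter, 90 mm high, standing loose on the bench on the dispenser's +x side. Bystander.
- brush_grip (a point): Handle of a 190 mm paint brush lying loose on the bench on the dispenser's +x side, along it. Bystander.

How it is judged:
On the way, in this order (a step that is already met when the one before it is completed fails the run):
1. The window is pushed open by at least 70 mm (value of joint window above 0.07 m), for 0.2 s.
2. The jammed can is out of the dispenser (lifted above it or already beyond its low end), and the three lying cans have rolled down, the first into the outlet pocket ((z of jam_mid in the frame of dispenser above 0.21 m or y of jam_mid in the frame of dispenser below -0.22 m) and y of can1_mid in the frame of dispenser below -0.14 m and y of can2_mid in the frame of dispenser below -0.095 m and y of can3_mid in the frame of dispenser below -0.045 m), for 0.2 s.
At the end, for the whole second after the job is handed in: The window is shut to within 6 mm; the once-jammed can stands upright (within about 6 degrees) on the floor of the tray, released and at rest; the three other cans lie in the lane, rolled down to the outlet, the first in the pocket (value of joint window below 0.006 m and x of jam_mid in the frame of tray between -0.112 and 0.112 m and y of jam_mid in the frame of tray between -0.077 and 0.077 m and z of jam_mid in the frame of tray below 0.092 m and angle between jam_mid's own z axis and vertical below 0.1 rad and linear speed of jam below 0.03 m/s and y of can1_mid in the frame of dispenser below -0.14 m and y of can2_mid in the frame of dispenser below -0.095 m and y of can3_mid in the frame of dispenser below -0.045 m and z of can1_mid in the frame of dispenser below 0.075 m and z of can2_mid in the frame of dispenser below 0.085 m and z of can3_mid in the frame of dispenser below 0.09 m); the robot touches nothing.
It fails at once if The jar, tin or brush was shifted by more than 20 mm (distance of any of jar_mid, tin_mid, brush_grip from where it was at the start of the episode above 0.02 m).
It fails at once if The can was dropped into the tray (it arrived faster than 0.7 m/s, a fall of 25 mm) (x of jam_mid in the frame of tray between -0.112 and 0.112 m and y of jam_mid in the frame of tray between -0.077 and 0.077 m and z of jam_mid in the frame of tray below 0.11 m and linear speed of jam above 0.7 m/s).
It fails at once if The window was slammed (moved towards shut faster than 0.5 m/s) (velocity of joint window below -0.5 m/s).
It also fails if it takes over 69 s, if anything falls off the work surface, if the arm or the gripper's body presses on something with over 40 N, if the wrist force passes 120 N, or if a joint passes its speed limit or range.

ROBOT

A 7-joint arm with a two-finger parallel gripper is mounted at the origin on the work surface. World frame = base frame: x ahead of the robot, y to its left, z up, the work surface at z = 0. Lengths are in m, angles in rad, forces in N, time in s.
With the tool pointing down it reaches from about 0.35 to 0.9 m from the base axis. Payload 8.1 kg.
Tool frame: the origin (TCP) lies midway between the tips of the shut fingers; the grasp point (between the pads) lies 19 mm behind it; z points along the fingers, y is the line along which they close (so a half turn about z gives the same grasp; the last joint's range is limited). The gripper opens to 92 mm and grips with 3 to 60 N. Pads are 19 mm wide; open, the fingers measure 130 mm over their backs; the gripper's body (75 mm by 190 mm) begins 47 mm behind the grasp point.
Start: joints at [-1.224, 0.434, 0.025, 1.573, -0.012, 1.134, -0.075], TCP at [0.272, 0.563, 0.227] pointing down, gripper open.
Joint ranges: [-2.62, 2.62], [-0.44, 2.09], [-1.27, 1.32], [0.08, 2.57], [-1.32, 4.46], [0.12, 2], [-2.74, 2.74]. Speed limits (rad/s): [2.22, 2.22, 3.01, 3.01, 3.14, 3.14, 3.14].

INTERFACE

Orientations are given as a rotation vector (axis times angle).
In Python, from plant import read_state, get_image, sign_off gives the robot as it stands.
- The arm moves only by the shell command python3 -m handwheel 'ROWS' [FORCE]. ROWS is JSON, one flat list of numbers, 7 for each row, row after row: the shift along the tool's x, y, z scaled (see below), then the turn, a rotation vector about the tool's x, y, z scaled (see below), then the opening, from -1 (shut) to 1 (fully open). A call has 1 to 5 rows; each row shifts and turns the commanded pose from where the row before left it, along the tool's axes as they then stand; what a row does not reach is not made up. The controller multiplies each number of a shift by 40 mm and each number of a turn by 0.1 rad. A row lasts 1/12 s, in which the tool goes at most 41.7 mm and 7.16 degrees, less where a joint would pass 70% of its speed; a pose out of reach is approached as far as the arm can. A call with a number of a shift or a turn outside -1 to 1 is refused whole. A call with a gripper value outside its range is refused whole. The fingers move at their own pace and stop on an object; FORCE is the grip in N (left out, the last holds). Time passes only in rows, so rows that do not move let the fingers close. It gives the time, the measured TCP pose, the force, the opening and the grip force at its end, in the units of the state.
- read_state(): the state, without advancing time (a new reading comes with each control period).
- get_image(name): name is "side" or "top"; returns a dict with "color" (480x640x3 uint8, red, green, blue), "range_z" (480x640 float32, m along the optical axis (not along the pixel's ray), 0 where there is no reading), "fx", "fy", "cx", "cy" (pixels), "dist_coeffs" ([k1, k2, p1, p2, k3] as OpenCV has them; the pictures are not rectified), "origin" and "rotation" of the camera in the world. Camera axes: x right, y down, z forward; pixel columns grow to the right and rows downward; lengths in m; the calibration is good to about 2 mm. A picture is of the moment at which its call begins.
- sign_off(): hands the job in; it is judged then, once.
The state is a dict: "time_s": time; "joints": joint angles; "qvel": joint speeds; "tau": joint torques, N m; "ee_pos": TCP position; "tool_rot": TCP orientation; "wrist_force": force on the tool from outside, world axes, zero at the start; "wrist_torque": the same for the moment, N m; "gripper_width": finger opening in m; "gripper_force": force on a finger pad.
Only numpy, scipy, OpenCV 4.12 (cv2) and the standard library are available. Lean on these libraries where they do the work, as an engineer would, in place of code of your own. Each camera call takes 0.05 s, during which the arm holds its last target. There are 200 camera calls.

## Working session

There is one attempt and no reset: what is moved stays moved. The work goes in short steps, Python scripts to look and compute and a shell command to move; the robot and the scene stay as the last step left them, time stands still between calls to the robot, and variables do not carry over. Pictures are saved under pics/ and viewed, at most 10 in all, crops included, and the job is handed in when it is done.

```bash
ls; mkdir -p pics
python3 - <<'E'
from plant import *
import cv2,numpy as np
s=read_state(); print({k:np.round(v,3) for k,v in s.items()})
for n in("side","top"):
    d=get_image(n); cv2.imwrite(f"pics/{n}0.png",d["color"][:,:,::-1]); np.savez(f"{n}0.npz",**d)
    print(n,d["fx"],d["fy"],d["cx"],d["cy"],d["dist_coeffs"],d["origin"],d["rotation"])
E
```

```text
pics
{'time_s': np.float64(0.0), 'joints': array([-1.224,  0.435,  0.025,  1.574, -0.012,  1.134, -0.075]), 'qvel': array([ 0.   , -0.   , -0.   , -0.001,  0.002, -0.001,  0.001]), 'tau': array([ 1.0000e-03, -6.6787e+01,  9.8500e-01, -3.1445e+01, -6.1000e-02,
        4.3000e-02,  0.0000e+00]), 'ee_pos': array([0.272, 0.562, 0.226]), 'tool_rot': array([-7.010e-01, -3.062e+00,  2.000e-03]), 'wrist_force': array([-0.018,  0.464, -0.08 ]), 'wrist_torque': array([ 0.025, -0.031,  0.042]), 'gripper_force': np.float64(0.0), 'gripper_width': np.float64(0.092)}
side 486.35557620371026 486.35557620371026 313.4502858431082 242.18884232213207 [-0.13165077  0.          0.          0.          0.        ] [ 0.61581707 -0.36765378  1.04230438] [-2.79800427  0.15811886 -0.02158268]
top 452.6686713475614 452.6686713475614 308.757882399186 235.07556770033045 [-0.08879995  0.          0.          0.          0.        ] [ 0.46459261 -0.06700126  1.21191871] [-2.14243636  2.13185858 -0.1708545 ]
```

View pics/side0.png

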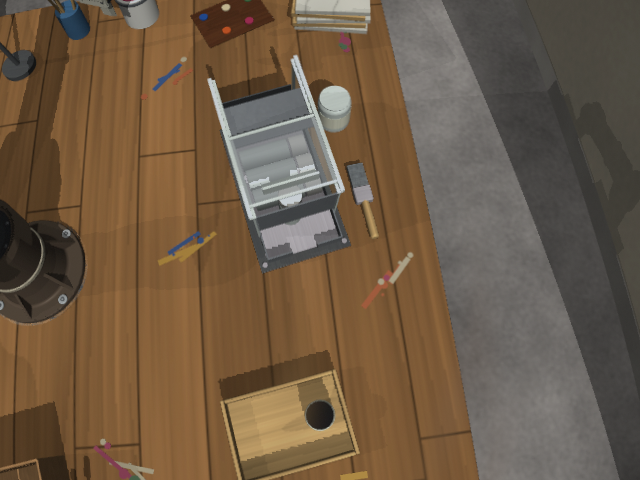

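View pics/top0.png

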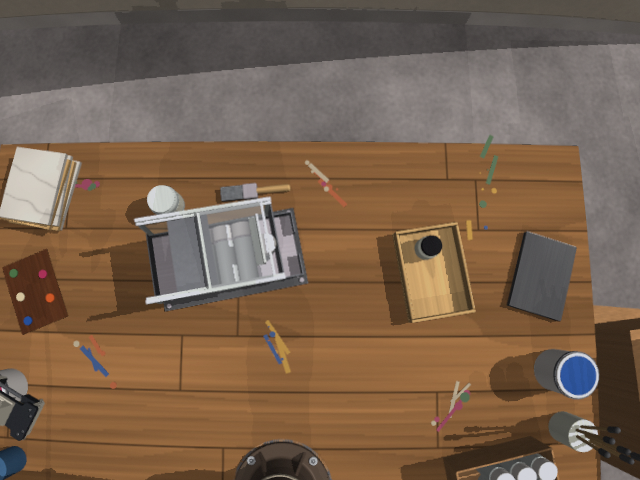

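Side view: dispenser at (210-350, 60-270), its low end at the bottom. The window flange is near (285,185), the jam cap about (290,198), and the tray at (222-357, 372-478) with the jar at (320,415). The top view shows the same, with the low end on the right and the cap at (268,243). Next: enlarged crops.

Run:
```python
import cv2,numpy as np
a=cv2.imread("pics/side0.png")[50:280,200:360]; b=cv2.imread("pics/top0.png")[180:320,130:320]
cv2.imwrite("pics/c1.png",cv2.resize(a,None,fx=2.6*1,fy=2.6,interpolation=cv2.INTER_CUBIC))
cv2.imwrite("pics/c2.png",cv2.resize(b,None,fx=4,fy=4,interpolation=cv2.INTER_CUBIC))
```

```text
(no output)
```

View pics/c1.png

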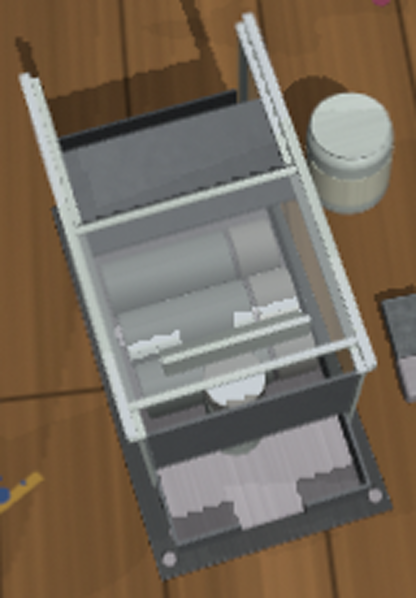

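View pics/c2.png

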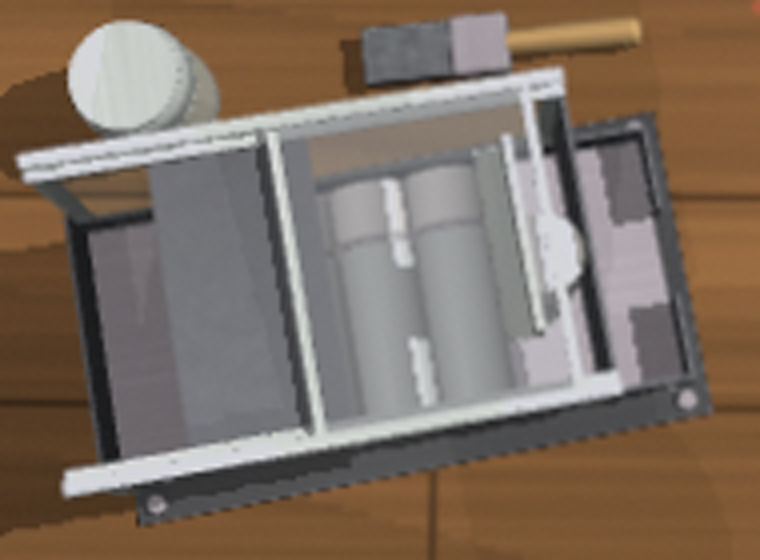

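The crops show the lip ends, flange (its top edge spans crop1 (165,360)-(310,320)), window lower edge, base corners and the white jam cap (crop1 (235,385), crop2 ~(544,252)). I'll triangulate these.

```bash
cat > h.py <<'E'
import numpy as np,cv2
from scipy.spatial.transform import Rotation as R
def cam(n):
    return dict(np.load(n+"0.npz",allow_pickle=True)) if isinstance(n,str) else n
def ray(d,uv):
    K=np.array([[d["fx"],0,d["cx"]],[0,d["fy"],d["cy"]],[0,0,1]],float)
    p=cv2.undistortPoints(np.array([[uv]],float),K,np.array(d["dist_coeffs"],float))[0,0]
    Rm=np.array(d["rotation"]); Rm=R.from_rotvec(Rm).as_matrix() if Rm.shape==(3,) else Rm
    v=Rm@np.array([p[0],p[1],1]); return np.array(d["origin"],float),v/np.linalg.norm(v)
def plane(d,uv,z):
    o,v=ray(d,uv); return o+v*(z-o[2])/v[2]
def tri(d1,a,d2,b):
    o1,v1=ray(d1,a);o2,v2=ray(d2,b)
    t=np.linalg.lstsq(np.c_[v1,-v2],o2-o1,rcond=None)[0]
    p,q=o1+v1*t[0],o2+v2*t[1]; return (p+q)/2,np.linalg.norm(p-q)
E
python3 - <<'E'
from h import *
np.set_printoptions(precision=4,suppress=True)
S,T=cam("side"),cam("top")
s=lambda x,y:(200+x/2.6,50+y/2.6); t=lambda x,y:(130+x/4,180+y/4)
P={"lipLL":((137,435),(620,382)),"lipLR":((368,362),(563,78)),"lipHL":((25,78),(65,485)),"lipHR":((243,18),(20,162)),
"baseL":((165,578),(712,410)),"baseR":((392,508),(655,118)),
"bolt":((168,559),(687,400)),"flL":((163,360),(540,330)),"flR":((310,318),(507,136)),"winL":((135,405),(575,383)),"winR":((355,347),(530,97)),"cap":((235,385),(544,252)),
"tin":((350,120),(127,75)),"brushferr":((395,325),(478,45))}
r={}
for k,(a,b) in P.items():
    p,e=tri(S,s(*a),T,t(*b)); r[k]=p; print(k,p,round(e,4))
for c in("L","R"): print("base z0.00",plane(S,s(*P["base"+c][0]),.003),plane(T,t(*P["base"+c][1]),.003))
print("baseHL",plane(T,t(140,525),.003))
# tray corners outer top z .045 : contours
for n,d,box in(("side",S,(360,480,210,370)),("top",T,(215,330,380,480))):
    c=d["color"];  hsv=cv2.cvtColor(c,cv2.COLOR_RGB2HSV)
    print(n, "z-range check", [round(float(x),3) for x in plane(d,(290,425) if n=="side" else (435,270),.008)])
for nm,d,pts in(("side",S,[(222,404),(337,372),(357,452),(241,480)]),("top",T,[(396,234),(459,224),(475,312),(413,321)])):
    for p in pts: print(nm,p,plane(d,p,.045))
print("jar",plane(S,(320,413),.083),plane(T,(431,245),.083))
E
```

```text
lipLL [ 0.5376 -0.0126  0.2055] 0.0025
lipLR [0.7085 0.0214 0.2149] 0.0024
lipHL [0.4754 0.2815 0.2457] 0.0013
lipHR [0.6498 0.3157 0.2493] 0.0028
baseL [ 0.5337 -0.0631  0.0093] 0.0032
baseR [ 0.7325 -0.023   0.0093] 0.0058
bolt [ 0.5389 -0.0471  0.0125] 0.0007
flL [0.5629 0.0293 0.2368] 0.0019
flR [0.6697 0.0494 0.2385] 0.0019
winL [0.5373 0.0128 0.2015] 0.0027
winR [0.7017 0.0417 0.1992] 0.0038
cap [0.6129 0.0332 0.1753] 0.0014
tin [0.7355 0.3062 0.1127] 0.0037
brushferr [0.7411 0.0774 0.1593] 0.0002
base z0.00 [ 0.5346 -0.0606  0.003 ] [ 0.5326 -0.0637  0.003 ]
base z0.00 [ 0.736  -0.0198  0.003 ] [ 0.7311 -0.0238  0.003 ]
baseHL [0.453  0.3169 0.003 ]
side z-range check [0.562, -0.389, 0.008]
top z-range check [0.567, -0.404, 0.008]
side (222, 404) [ 0.4332 -0.3349  0.045 ]
side (337, 372) [ 0.6675 -0.297   0.045 ]
side (357, 452) [ 0.6869 -0.454   0.045 ]
side (241, 480) [ 0.4594 -0.4818  0.045 ]
top (396, 234) [ 0.6577 -0.2938  0.045 ]
top (459, 224) [ 0.6854 -0.4629  0.045 ]
top (475, 312) [ 0.4549 -0.4948  0.045 ]
top (413, 321) [ 0.4328 -0.3324  0.045 ]
jar [ 0.6241 -0.3722  0.083 ] [ 0.6236 -0.3751  0.083 ]
```

```bash
cat >> h.py <<'E'
yaw=0.204; ex=np.array([np.cos(yaw),np.sin(yaw),0]); ey=np.array([-ex[1],ex[0],0])
U=ey*.9903+np.array([0,0,.1392]); N=-ey*.1392+np.array([0,0,.9903])
O=np.array([.617,.0315,.040])
RS=np.c_[U,ex,-N]           # tool aligned with slope: x up-slope, y lane x, z into floor
def W(a,b,h): return O+a*ex+b*U+h*N
def slope(p): q=np.asarray(p)-O; return np.array([q@ex,q@U,q@N])
def plan(pos=None,Rt=None):
    from plant import read_state
    s=read_state(); Rc=R.from_rotvec(s["tool_rot"]).as_matrix()
    print("t",round(s["time_s"],2),"pos",np.round(s["ee_pos"],4),"slope",np.round(slope(s["ee_pos"]),4),"F",np.round(s["wrist_force"],1),"w",round(s["gripper_width"],4))
    if pos is not None: print(" shift units",np.round(Rc.T@(np.array(pos)-s["ee_pos"])/.04,2))
    if Rt is not None: print(" turn units",np.round(R.from_matrix(Rc.T@Rt).as_rotvec()/.1,2))
E
python3 - <<'E'
from h import *
p=W(0,0,.25); print(p); plan([*p[:2],.35],RS)
plan([.272,.562,.35])
E
```

```text
[ 0.62405006 -0.00257839  0.287575  ]
t 0.1 pos [0.2716 0.5624 0.226 ] slope [-0.2307  0.61    0.1021] F [ 0.5 -0.4  0.5] w 0.0915
 shift units [-14.08  -8.89  -3.08]
 turn units [-0.65  1.3   9.15]
t 0.1 pos [0.2716 0.5624 0.226 ] slope [-0.2307  0.61    0.1021] F [ 0.5 -0.4  0.5] w 0.0915
 shift units [-0.01 -0.01 -3.1 ]
```

```bash
python3 -m handwheel '[0,0,-0.8,0,0,0,-1, 0,0,-0.8,0,0,0,-1, 0,0,-0.8,0,0,0,-1, 0,0,-0.8,0,0,0,-1, 0,0,0,0,0,0,-1]' 20
python3 -m handwheel '[0,0,0,-0.065,0.13,0.915,-1, 0,0,0,-0.065,0.13,0.915,-1, 0,0,0,-0.065,0.13,0.915,-1, 0,0,0,-0.065,0.13,0.915,-1, 0,0,0,-0.065,0.13,0.915,-1]'
python3 -m handwheel '[0,0,0,-0.065,0.13,0.915,-1, 0,0,0,-0.065,0.13,0.915,-1, 0,0,0,-0.065,0.13,0.915,-1, 0,0,0,-0.065,0.13,0.915,-1, 0,0,0,-0.065,0.13,0.915,-1]'
python3 -c "
from h import *
p=W(0,0,.25); plan([*p[:2],.36],RS)"
```

```text
time_s: 0.52
ee_pos: [0.2726, 0.5647, 0.3613]
tool_rot: [0.701, 3.061, 0.014]
wrist_force: [0.6, 1.1, 0.8]
gripper_width: 0.0629
gripper_force: 0.0
time_s: 0.93
ee_pos: [0.2718, 0.5626, 0.3541]
tool_rot: [-1.359, -2.769, -0.07]
wrist_force: [-0.7, -0.1, 0.5]
gripper_width: 0.03
gripper_force: 0.0
time_s: 1.35
ee_pos: [0.2718, 0.5625, 0.3541]
tool_rot: [-1.919, -2.345, -0.134]
wrist_force: [0.1, 0.4, -0.8]
gripper_width: 0.0011
gripper_force: 0.0
t 1.35 pos [0.2718 0.5625 0.3541] slope [-0.2305  0.628   0.2289] F [ 0.1  0.4 -0.8] w 0.0011
 shift units [-15.42   5.83  -2.33]
 turn units [ 0.   -0.01 -0.04]
```

```bash
python3 -m handwheel '[-0.77,0.29,-0.117,0,0,0,-1,-0.77,0.29,-0.117,0,0,0,-1,-0.77,0.29,-0.117,0,0,0,-1,-0.77,0.29,-0.117,0,0,0,-1,-0.77,0.29,-0.117,0,0,0,-1]' >/dev/null
python3 -m handwheel '[-0.77,0.29,-0.117,0,0,0,-1,-0.77,0.29,-0.117,0,0,0,-1,-0.77,0.29,-0.117,0,0,0,-1,-0.77,0.29,-0.117,0,0,0,-1,-0.77,0.29,-0.117,0,0,0,-1]' >/dev/null
python3 -m handwheel '[-0.77,0.29,-0.117,0,0,0,-1,-0.77,0.29,-0.117,0,0,0,-1,-0.77,0.29,-0.117,0,0,0,-1,-0.77,0.29,-0.117,0,0,0,-1,-0.77,0.29,-0.117,0,0,0,-1]' >/dev/null
python3 -m handwheel '[-0.77,0.29,-0.117,0,0,0,-1,-0.77,0.29,-0.117,0,0,0,-1,-0.77,0.29,-0.117,0,0,0,-1,-0.77,0.29,-0.117,0,0,0,-1,-0.77,0.29,-0.117,0,0,0,-1]'
python3 -c "
from h import *
plan(W(0,0,.182),RS)"
```

```text
time_s: 3.02
ee_pos: [0.6259, -0.0015, 0.3609]
tool_rot: [-1.912, -2.35, -0.135]
wrist_force: [0.4, 1.0, 1.1]
gripper_width: 0.0003
gripper_force: 0.0
t 3.02 pos [ 0.6259 -0.0015  0.3609] slope [0.002  0.0109 0.3225] F [0.4 1.  1.1] w 0.0003
 shift units [-0.27 -0.05  3.51]
 turn units [ 0.   -0.01  0.01]
```

```bash
python3 -m handwheel '[-0.1,-0.02,0.8,0,0,0,-1,-0.1,-0.02,0.8,0,0,0,-1,-0.1,0,0.8,0,0,0,-1,0,0,0.7,0,0,0,-1,0,0,0.4,0,0,0,-1]'
python3 -m handwheel '[0,0,0,0,0,0,-1,0.3,0,0,0,0,0,-1,0.3,0,0,0,0,0,-1,0.3,0,0,0,0,0,-1]'
python3 - <<'E'
from h import *
from plant import get_image
plan(W(0,.02,.182),RS)
d=get_image("side"); cv2.imwrite("pics/s1.png",cv2.resize(d["color"][60:280,190:390,::-1],None,fx=2.7,fy=2.7,interpolation=2))
E
```

```text
time_s: 3.43
ee_pos: [0.6204, 0.0074, 0.2171]
tool_rot: [-1.911, -2.347, -0.13]
wrist_force: [0.3, -0.6, -0.7]
gripper_width: 0.0005
gripper_force: 0.0
time_s: 3.77
ee_pos: [0.6156, 0.0425, 0.2277]
tool_rot: [-1.914, -2.351, -0.137]
wrist_force: [1.0, -3.3, -1.7]
gripper_width: 0.0003
gripper_force: 1.5
t 3.77 pos [0.6156 0.0425 0.2277] slope [0.0008 0.0371 0.1844] F [ 1.  -3.3 -1.7] w 0.0003
 shift units [-0.43 -0.02  0.06]
 turn units [0.03 0.   0.  ]
```

View pics/s1.png

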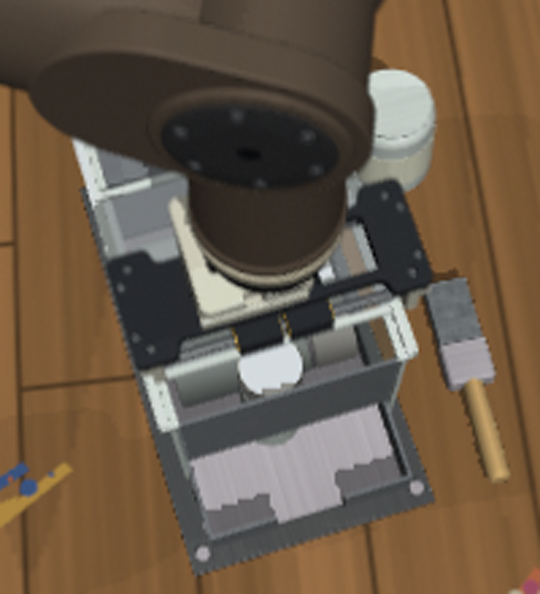

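Pushing works: the fingers sit against the flange and the cap is visible at crop (270,368). I'll continue pushing.

```bash
python3 -m handwheel '[0.32,0,0,0,0,0,-1,0.32,0,0,0,0,0,-1,0.32,0,0,0,0,0,-1,0.32,0,0,0,0,0,-1,0.32,0,0,0,0,0,-1]'
python3 -m handwheel '[0.3,0,0,0,0,0,-1,0.3,0,0,0,0,0,-1,0.3,0,0,0,0,0,-1,0.2,0,0,0,0,0,-1,0,0,0,0,0,0,-1]'
python3 -c "
from h import *
plan(W(0,.15,.182),RS)"
```

```text
time_s: 4.23
ee_pos: [0.6022, 0.1055, 0.2358]
tool_rot: [-1.913, -2.351, -0.136]
wrist_force: [2.3, -2.7, 1.4]
gripper_width: 0.0003
gripper_force: 1.5
time_s: 4.65
ee_pos: [0.5931, 0.147, 0.2411]
tool_rot: [-1.913, -2.352, -0.133]
wrist_force: [3.0, -5.1, 1.0]
gripper_width: 0.0002
gripper_force: 2.5
t 4.65 pos [0.5931 0.147  0.2411] slope [-0.      0.1448  0.1828] F [ 3.  -5.1  1. ] w 0.0002
 shift units [0.13 0.   0.02]
 turn units [0.   0.01 0.01]
```

```bash
python3 -m handwheel '[-0.3,0,0,0,0,0,-1,0,0,-0.8,0,0,0,-1,0,0,-0.9,0,0,0,-1,0,0,-0.9,0,0,0,1,0,0,-0.4,0,0,0,1]'
python3 -m handwheel '[0,-0.9,0,0,0,0,1,0,-0.9,0,0,0,0,1,0,-0.9,0,0,0,0,1,0,-0.9,0,0,0,0,1,0,-0.9,0,0,0,0,1]'
python3 - <<'E'
from h import *
from plant import get_image
plan()
D={}
for n in("side","top"):
    d=get_image(n); np.savez(n+"1.npz",**d); D[n]=d["color"][...,::-1]
a=cv2.resize(D["side"][50:250,200:360],(480,600),interpolation=2); b=cv2.resize(D["top"][190:310,220:310],None,fx=3.5,fy=3.5,interpolation=2)
c=np.zeros((600,480+b.shape[1],3),np.uint8); c[:600,:480]=a; c[:b.shape[0],480:]=b; cv2.imwrite("pics/s2.png",c); print(c.shape)
E
```

```text
time_s: 5.07
ee_pos: [0.5999, 0.1175, 0.3627]
tool_rot: [-1.915, -2.351, -0.141]
wrist_force: [1.2, -0.4, 0.0]
gripper_width: 0.0095
gripper_force: 0.0
time_s: 5.48
ee_pos: [0.4206, 0.0816, 0.3576]
tool_rot: [-1.912, -2.349, -0.134]
wrist_force: [-0.2, 0.5, 0.3]
gripper_width: 0.0423
gripper_force: 0.0
t 5.48 pos [0.4206 0.0816 0.3576] slope [-0.1821  0.1322  0.3021] F [-0.2  0.5  0.3] w 0.0423
(600, 795, 3)
```

View pics/s2.png

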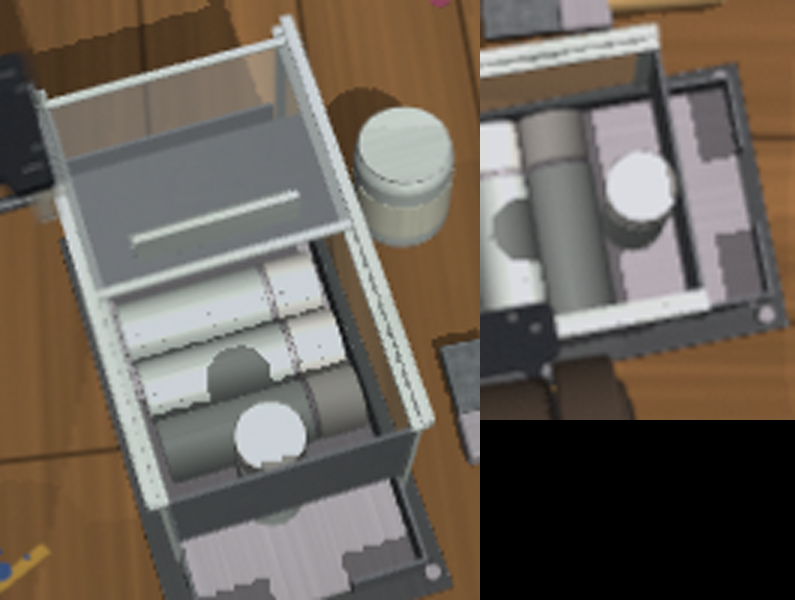

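Now the window is open and the cap shows as a full circle: side (290,195), top (266,243). The three cans lie behind it.

Run:
```python
from h import *
S,T=dict(np.load("side1.npz")),dict(np.load("top1.npz"))
for n,a,b in(("cap",(290,195.3),(266,243.1)),):
    p,e=tri(S,a,T,b); print(n,np.round(p,4),np.round(slope(p),4),e)
for d,a in((S,(290,195.3)),(T,(266,243.1))):
    for z in(.18,.19): print(np.round(slope(plane(d,a,z)),4))
    print(d["range_z"][int(a[1]),int(a[0])])
    o,v=ray(d,a); f=R.from_rotvec(d["rotation"]).as_matrix()[:,2]
    p=o+v*d["range_z"][int(a[1]),int(a[0])]/(v@f); print("depth pt",p,slope(p))
for a in((200+132/3,50+240/3),(200+297/3,50+194/3)):print("flange top",np.round(slope(plane(S,a,.254)),4))
plan(W(-.004,.024,.20),RS)
```

```text
cap [0.6117 0.0323 0.189 ] [-0.005   0.0226  0.1473] 0.0008239686094515708
[-0.0038  0.0256  0.1378]
[-0.0047  0.0224  0.1483]
0.93622047
depth pt [0.61210804 0.03217884 0.18975248] [-0.004653    0.0224853   0.14806939]
[-0.004   0.0219  0.1383]
[-0.0056  0.0226  0.1483]
1.0327272
depth pt [0.61125109 0.03212492 0.18963795] [-0.0055031   0.02258899  0.14793916]
flange top [-0.0532  0.1584  0.1938]
flange top [0.0559 0.158  0.1939]
t 5.58 pos [0.418  0.0806 0.3583] slope [-0.185   0.1318  0.3029] F [-0.5  0.  -0. ] w 0.0507
 shift units [-2.71  4.53  2.56]
 turn units [-0.01 -0.04  0.  ]
```

```bash
python3 -m handwheel '[-0.4,0.75,0,0,0,0,1,-0.4,0.75,0,0,0,0,1,-0.4,0.75,0,0,0,0,1,-0.4,0.75,0,0,0,0,1,-0.4,0.75,0,0,0,0,1]'
python3 -m handwheel '[-0.4,0.75,0,0,0,0,1,-0.33,0,0.5,0,0,0,1,0,0,0.5,0,0,0,1,0,0,0,0,0,0,1]'
python3 -c "
from h import *
plan(W(-.005,.0225,.111),RS)"
```

```text
time_s: 6.0
ee_pos: [0.5872, 0.0348, 0.3465]
tool_rot: [-1.911, -2.35, -0.135]
wrist_force: [0.2, 0.4, 0.9]
gripper_width: 0.0839
gripper_force: 0.0
time_s: 6.33
ee_pos: [0.6185, 0.0181, 0.2988]
tool_rot: [-1.911, -2.345, -0.128]
wrist_force: [-1.0, 0.4, -1.5]
gripper_width: 0.0919
gripper_force: 0.0
t 6.33 pos [0.6185 0.0181 0.2988] slope [-0.0012  0.0227  0.2581] F [-1.   0.4 -1.5] w 0.0919
 shift units [-0.01 -0.07  3.68]
 turn units [-0.07 -0.02 -0.01]
```

```bash
python3 -m handwheel '[0,-0.1,0.5,0,0,0,1,0,0,0.8,0,0,0,1,0,0,0.8,0,0,0,1,0,0,0.8,0,0,0,1,0,0,0.4,0,0,0,1]'
python3 -m handwheel '[0,0,0.38,0,0,0,1,0,0,0,0,0,0,1,0,0,0,0,0,0,1]'
python3 -c "
from h import *
plan(W(-.005,.0225,.111),RS)"
```

```text
time_s: 6.75
ee_pos: [0.6106, 0.0373, 0.1701]
tool_rot: [-1.909, -2.348, -0.133]
wrist_force: [0.0, 0.5, -0.3]
gripper_width: 0.0919
gripper_force: 0.0
time_s: 7.0
ee_pos: [0.6118, 0.0382, 0.1581]
tool_rot: [-1.911, -2.35, -0.135]
wrist_force: [-0.1, -0.1, 0.3]
gripper_width: 0.0919
gripper_force: 0.0
t 7.0 pos [0.6118 0.0382 0.1581] slope [-0.0037  0.024   0.1159] F [-0.1 -0.1  0.3] w 0.0919
 shift units [-0.04 -0.03  0.12]
 turn units [-0.   -0.02  0.01]
```

Close with 30 N, then a careful lift.

```bash
python3 -m handwheel '[-0.03,-0.03,0.12,0,0,0,-1,0,0,0,0,0,0,-1,0,0,0,0,0,0,-1,0,0,0,0,0,0,-1,0,0,0,0,0,0,-1]' 30
python3 -m handwheel '[0,0,0,0,0,0,-1,0,0,0,0,0,0,-1,0,0,0,0,0,0,-1,0,0,0,0,0,0,-1,0,0,0,0,0,0,-1]'
python3 -m handwheel '[0,0,-0.2,0,0,0,-1,0,0,-0.3,0,0,0,-1,0,0,-0.4,0,0,0,-1]'
python3 -c "
from h import *
plan()"
```

```text
time_s: 7.42
ee_pos: [0.6112, 0.0368, 0.1534]
tool_rot: [-1.913, -2.35, -0.136]
wrist_force: [-0.3, 0.1, -0.4]
gripper_width: 0.063
gripper_force: 0.0
time_s: 7.83
ee_pos: [0.611, 0.0368, 0.153]
tool_rot: [-1.913, -2.35, -0.136]
wrist_force: [0.0, 0.2, 1.4]
gripper_width: 0.0475
gripper_force: 30.0
time_s: 8.08
ee_pos: [0.6112, 0.0318, 0.1887]
tool_rot: [-1.912, -2.349, -0.133]
wrist_force: [-0.4, 0.5, -1.6]
gripper_width: 0.0475
gripper_force: 30.0
t 8.08 pos [0.6112 0.0318 0.1887] slope [-0.0057  0.0222  0.147 ] F [-0.4  0.5 -1.6] w 0.0475
```

```bash
python3 -m handwheel '[0,0,-0.7,0,0,0,-1,0,0,-0.8,0,0,0,-1,0,0,-0.8,0,0,0,-1,0,0,-0.8,0,0,0,-1,0,0,-0.8,0,0,0,-1]'
python3 -m handwheel '[0,0,-0.6,0,0,0,-1,0,0,0,0,0,0,-1,0,0,0,0,0,0,-1,0,0,0,0,0,0,-1,0,0,0,0,0,0,-1]'
python3 - <<'E'
from h import *
from plant import get_image
Rv=np.array([[0,1,0],[1,0,0],[0,0,-1.]]) ; yt=.15
ext=np.array([np.cos(yaw),np.sin(yaw),0]); Rv=np.c_[ey,ext,[0,0,-1]]
plan([.5105,-.4015,.35],Rv)
plan([.5105,-.4015,.35])
for n in("side","top"):
    d=get_image(n);np.savez(n+"2.npz",**d)
    if n=="side":cv2.imwrite("pics/s3.png",d["color"][...,::-1])
E
```

```text
time_s: 8.5
ee_pos: [0.6157, 0.0099, 0.3458]
tool_rot: [-1.914, -2.35, -0.136]
wrist_force: [1.0, 0.4, -2.2]
gripper_width: 0.0474
gripper_force: 30.0
time_s: 8.92
ee_pos: [0.6161, 0.0076, 0.3654]
tool_rot: [-1.912, -2.349, -0.133]
wrist_force: [-0.3, 0.8, -2.0]
gripper_width: 0.0475
gripper_force: 30.0
t 8.92 pos [0.6161 0.0076 0.3654] slope [-0.0057  0.0223  0.3255] F [-0.3  0.8 -2. ] w 0.0475
 shift units [-9.44 -4.66 -0.94]
 turn units [-0.02 -1.41  0.  ]
t 8.92 pos [0.6161 0.0076 0.3654] slope [-0.0057  0.0223  0.3255] F [-0.3  0.8 -2. ] w 0.0475
 shift units [-9.44 -4.66 -0.94]
```

View pics/s3.png

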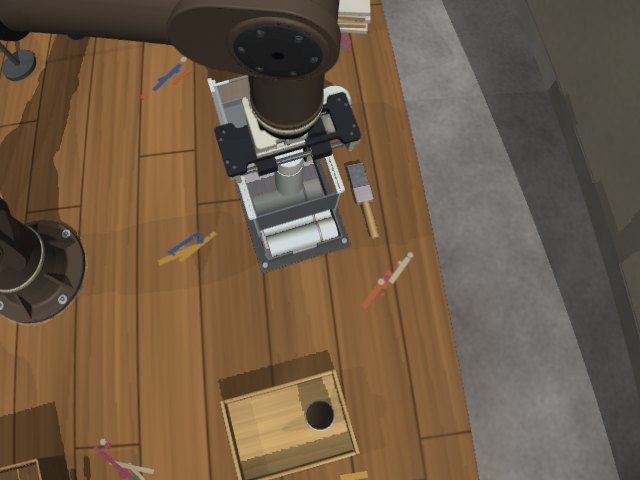

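The can is held and can1 has rolled into the pocket at (300,235). Carrying to the tray.

```bash
python3 -m handwheel '[-0.63,-0.31,-0.06,0,0,0,-1,-0.63,-0.31,-0.06,0,0,0,-1,-0.63,-0.31,-0.06,0,0,0,-1,-0.63,-0.31,-0.06,0,0,0,-1,-0.63,-0.31,-0.06,0,0,0,-1]' >/dev/null
python3 -m handwheel '[-0.63,-0.31,-0.06,0,0,0,-1,-0.63,-0.31,-0.06,0,0,0,-1,-0.63,-0.31,-0.06,0,0,0,-1,-0.63,-0.31,-0.06,0,0,0,-1,-0.63,-0.31,-0.06,0,0,0,-1]' >/dev/null
python3 -m handwheel '[-0.63,-0.31,-0.06,0,0,0,-1,-0.63,-0.31,-0.06,0,0,0,-1,-0.63,-0.31,-0.06,0,0,0,-1,-0.63,-0.31,-0.06,0,0,0,-1,-0.63,-0.31,-0.06,0,0,0,-1]'
python3 -m handwheel '[0,0,0,0,-0.35,0,-1,0,0,0,0,-0.35,0,-1,0,0,0,0,-0.35,0,-1,0,0,0,0,-0.35,0,-1,0,0,0,0,0,0,-1]'
python3 - <<'E'
from h import *
from plant import get_image
plan([.5105,-.4015,.20],np.c_[ey,ex,[0,0,-1]])
for n in("side","top"):
    d=get_image(n);np.savez(n+"3.npz",**d)
    if n=="side":cv2.imwrite("pics/s4.png",cv2.resize(d["color"][240:480,150:420,::-1],None,fx=2,fy=2,interpolation=2))
E
```

```text
time_s: 10.27
ee_pos: [0.5112, -0.4028, 0.3484]
tool_rot: [-1.912, -2.349, -0.135]
wrist_force: [0.0, 0.3, -1.5]
gripper_width: 0.0476
gripper_force: 30.0
time_s: 10.68
ee_pos: [0.5121, -0.4005, 0.3488]
tool_rot: [1.981, 2.438, 0.001]
wrist_force: [-0.1, 0.5, -1.8]
gripper_width: 0.0472
gripper_force: 30.0
t 10.68 pos [ 0.5121 -0.4005  0.3488] slope [-0.1902 -0.3549  0.3618] F [-0.1  0.5 -1.8] w 0.0472
 shift units [-0.02 -0.05  3.72]
 turn units [ 0.01 -0.    0.02]
```

View pics/s4.png

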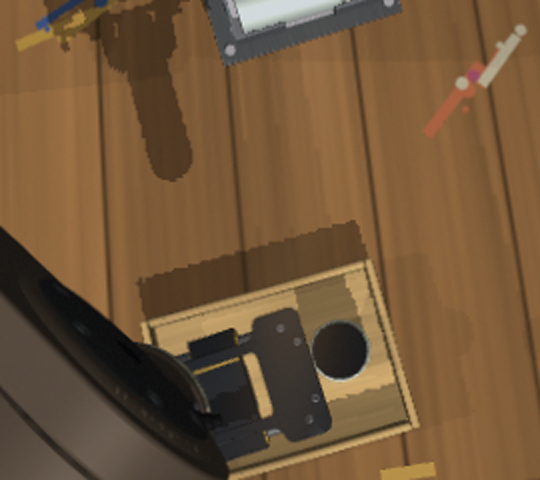

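```bash
python3 -m handwheel '[-0.02,-0.05,0.5,0,0,0,-1,0,0,0.7,0,0,0,-1,0,0,0.7,0,0,0,-1,0,0,0.7,0,0,0,-1,0,0,0.7,0,0,0,-1]'
python3 -m handwheel '[0,0,0.7,0,0,0,-1,0,0,0.6,0,0,0,-1,0,0,0.4,0,0,0,-1,0,0,0.2,0,0,0,-1,0,0,0,0,0,0,-1]'
python3 -m handwheel '[0,0,0.1,0,0,0,-1,0,0,0.1,0,0,0,-1,0,0,0,0,0,0,-1]'
python3 -m handwheel '[0,0,0.05,0,0,0,-1,0,0,0,0,0,0,-1]'
```

```text
time_s: 11.2
ee_pos: [0.5097, -0.4033, 0.2157]
tool_rot: [-1.984, -2.435, -0.002]
wrist_force: [0.3, -0.1, -2.5]
gripper_width: 0.0476
gripper_force: 30.0
time_s: 11.62
ee_pos: [0.509, -0.4026, 0.1392]
tool_rot: [-1.982, -2.433, -0.001]
wrist_force: [-0.6, 0.9, -1.6]
gripper_width: 0.0477
gripper_force: 30.0
time_s: 11.87
ee_pos: [0.5103, -0.4033, 0.1336]
tool_rot: [1.983, 2.436, 0.002]
wrist_force: [-0.7, -0.1, -1.2]
gripper_width: 0.0476
gripper_force: 30.0
time_s: 12.03
ee_pos: [0.5103, -0.4031, 0.1317]
tool_rot: [1.983, 2.436, 0.002]
wrist_force: [1.0, 0.6, -1.1]
gripper_width: 0.0472
gripper_force: 30.0
```

```bash
python3 -m handwheel '[0,0,0.1,0,0,0,-1,0,0,0.05,0,0,0,-1,0,0,0,0,0,0,-1]'|sed -n '2p;4p'
for i in 1; do python3 -m handwheel '[0,0,0.05,0,0,0,-1,0,0,0,0,0,0,-1]'|sed -n '2p;4p'; done
python3 -m handwheel '[0,0,0.05,0,0,0,-1,0,0,0,0,0,0,-1]'|sed -n '2p;4p'
```

```text
ee_pos: [0.5099, -0.4028, 0.1248]
wrist_force: [-0.2, 1.0, -2.3]
ee_pos: [0.5104, -0.4034, 0.1239]
wrist_force: [0.9, 0.2, 2.3]
ee_pos: [0.5108, -0.4041, 0.1237]
wrist_force: [-3.1, 3.1, 16.9]
```

Contact at z≈0.124. I'll ease off slightly, release and rise.

```bash
python3 -m handwheel '[0,0,-0.04,0,0,0,-1,0,0,0,0,0,0,-1,0,0,0,0,0,0,-1]'|sed -n '2p;4p'
python3 -m handwheel '[0,0,0,0,0,0,-0.1,0,0,0,0,0,0,0.1,0,0,0,0,0,0,0.3,0,0,0,0,0,0,0.8,0,0,0,0,0,0,0.8]' | tail -2
python3 -m handwheel '[0,0,0,0,0,0,0.8,0,0,0,0,0,0,0.8,0,0,0,0,0,0,0.8,0,0,-0.3,0,0,0,0.8,0,0,-0.5,0,0,0,0.8]'|sed -n '2p;4,5p'
python3 -m handwheel '[0,0,-0.9,0,0,0,0.8,0,0,-0.9,0,0,0,0.8,0,0,-0.9,0,0,0,0.8,0,0,-0.9,0,0,0,0.8,0,0,-0.9,0,0,0,0.8]'|sed -n '2p;4,5p'
python3 - <<'E'
from h import *
p=W(0,.195,.22); print(p); plan([*p[:2],.36],RS)
E
```

```text
ee_pos: [0.5104, -0.4034, 0.1237]
wrist_force: [-1.5, 1.2, 7.7]
gripper_width: 0.0659
gripper_force: 0.0
ee_pos: [0.5091, -0.4021, 0.154]
wrist_force: [0.1, 0.7, 0.1]
gripper_width: 0.0827
ee_pos: [0.5093, -0.4031, 0.338]
wrist_force: [0.9, -1.0, -0.2]
gripper_width: 0.0825
[0.58408259 0.19061523 0.28501   ]
t 14.12 pos [ 0.5093 -0.4031  0.338 ] slope [-0.1935 -0.3584  0.3513] F [ 0.9 -1.  -0.2] w 0.0825
 shift units [14.16  4.83 -0.55]
 turn units [ 0.01  1.4  -0.  ]
```

```bash
python3 -m handwheel '[0.708,0.242,-0.03,0,0,0,-1,0.708,0.242,-0.03,0,0,0,-1,0.708,0.242,-0.03,0,0,0,-1,0.708,0.242,-0.03,0,0,0,-1,0.708,0.242,-0.03,0,0,0,-1]' >/dev/null
python3 -m handwheel '[0.708,0.242,-0.03,0,0,0,-1,0.708,0.242,-0.03,0,0,0,-1,0.708,0.242,-0.03,0,0,0,-1,0.708,0.242,-0.03,0,0,0,-1,0.708,0.242,-0.03,0,0,0,-1]' >/dev/null
python3 -m handwheel '[0.708,0.242,-0.03,0,0,0,-1,0.708,0.242,-0.03,0,0,0,-1,0.708,0.242,-0.03,0,0,0,-1,0.708,0.242,-0.03,0,0,0,-1,0.708,0.242,-0.03,0,0,0,-1]' >/dev/null
python3 -m handwheel '[0.708,0.242,-0.03,0,0,0,-1,0.708,0.242,-0.03,0,0,0,-1,0.708,0.242,-0.03,0,0,0,-1,0.708,0.242,-0.03,0,0,0,-1,0.708,0.242,-0.03,0,0,0,-1]' >/dev/null
python3 -m handwheel '[0,0,0,0,0.35,0,-1,0,0,0,0,0.35,0,-1,0,0,0,0,0.35,0,-1,0,0,0,0,0.35,0,-1,0,0,0,0,0,0,-1]'
python3 - <<'E'
from h import *
from plant import get_image
plan(W(0,.195,.182),RS)
d=get_image("side");np.savez("side4.npz",**d); cv2.imwrite("pics/s5.png",cv2.resize(d["color"][30:480,190:390,::-1],None,fx=1.33,fy=1.33,interpolation=2))
E
```

```text
time_s: 16.2
ee_pos: [0.5849, 0.1884, 0.3603]
tool_rot: [-1.917, -2.347, -0.137]
wrist_force: [0.5, -0.6, 0.0]
gripper_width: 0.0004
gripper_force: 0.0
t 16.2 pos [0.5849 0.1884 0.3603] slope [0.0004 0.2032 0.2949] F [ 0.5 -0.6  0. ] w 0.0004
 shift units [-0.21 -0.01  2.82]
 turn units [ 0.02 -0.01 -0.03]
```

View pics/s5.png

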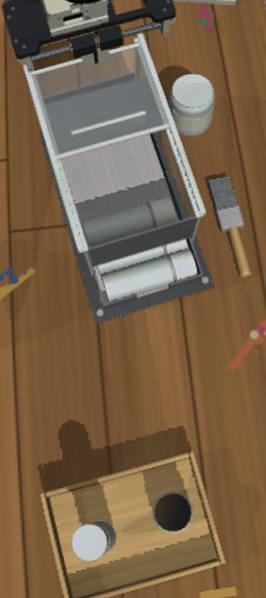

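The can stands upright in the tray at crop (92,542), the jar is undisturbed, and the cans have rolled to the outlet. Lower behind the flange and close the window.

```bash
python3 -m handwheel '[0,0,0.8,0,0,0,-1,0,0,0.8,0,0,0,-1,0,0,0.8,0,0,0,-1,0,0,0.4,0,0,0,-1,0,0,0,0,0,0,-1]' | sed -n '2p;4p'
python3 -m handwheel '[-0.3,0,0,0,0,0,-1,-0.3,0,0,0,0,0,-1,-0.3,0,0,0,0,0,-1,-0.3,0,0,0,0,0,-1,-0.3,0,0,0,0,0,-1]'| sed -n '2p;4p'
python3 -m handwheel '[-0.3,0,0,0,0,0,-1,-0.3,0,0,0,0,0,-1,-0.3,0,0,0,0,0,-1,-0.3,0,0,0,0,0,-1,-0.3,0,0,0,0,0,-1]'| sed -n '2p;4p'
python3 -c "
from h import *
plan(W(0,.033,.182),RS)"
```

```text
ee_pos: [0.5788, 0.2071, 0.2448]
wrist_force: [-1.0, -0.6, 1.0]
ee_pos: [0.5946, 0.1461, 0.2412]
wrist_force: [0.2, 2.3, 1.6]
ee_pos: [0.6057, 0.0885, 0.2314]
wrist_force: [-0.5, 1.7, 0.9]
t 17.5 pos [0.6057 0.0885 0.2314] slope [0.0005 0.0842 0.1815] F [-0.5  1.7  0.9] w 0.0006
 shift units [-1.28 -0.01 -0.01]
 turn units [ 0.01 -0.01  0.  ]
```

```bash
python3 -m handwheel '[-0.3,0,0,0,0,0,-1,-0.3,0,0,0,0,0,-1,-0.25,0,0,0,0,0,-1,-0.2,0,0,0,0,0,-1,0,0,0,0,0,0,-1]'| sed -n '2p;4p'
python3 -m handwheel '[-0.06,0,0,0,0,0,-1,-0.06,0,0,0,0,0,-1,0,0,0,0,0,0,-1]'| sed -n '2p;4p'
python3 -m handwheel '[-0.05,0,0,0,0,0,-1,0,0,0,0,0,0,-1]'| sed -n '2p;4p'
python3 -c "
from h import *
plan(W(0,.033,.182),RS)"
```

```text
ee_pos: [0.6142, 0.0462, 0.2254]
wrist_force: [-0.8, -0.8, 0.2]
ee_pos: [0.615, 0.0444, 0.225]
wrist_force: [0.6, 0.1, 0.1]
ee_pos: [0.6154, 0.0427, 0.2248]
wrist_force: [0.1, 1.2, -0.8]
t 18.33 pos [0.6154 0.0427 0.2248] slope [0.0006 0.0369 0.1814] F [ 0.1  1.2 -0.8] w 0.0004
 shift units [-0.1  -0.02 -0.02]
 turn units [ 0.01 -0.01  0.01]
```

Not at the stop yet; continue until the force rises.

```bash
python3 -m handwheel '[-0.07,0,0,0,0,0,-1,-0.05,0,0,0,0,0,-1,0,0,0,0,0,0,-1]'| sed -n '2p;4p'
python3 -m handwheel '[-0.05,0,0,0,0,0,-1,-0.03,0,0,0,0,0,-1,0,0,0,0,0,0,-1]'| sed -n '2p;4p'
python3 -c "
from h import *
plan()"
```

```text
ee_pos: [0.6164, 0.0376, 0.2241]
wrist_force: [0.5, 0.6, 0.5]
ee_pos: [0.6164, 0.0375, 0.224]
wrist_force: [-3.6, 7.4, 3.9]
t 18.83 pos [0.6164 0.0375 0.224 ] slope [0.0007 0.0316 0.1814] F [-3.6  7.4  3.9] w 0.0006
```

```bash
python3 -m handwheel '[-0.04,0,0,0,0,0,-1,0,0,0,0,0,0,-1,0,0,0,0,0,0,-1]'| sed -n '2p;4p'
python3 -m handwheel '[0.3,0,0,0,0,0,-1,0.2,0,-0.3,0,0,0,-1,0,0,-0.8,0,0,0,-1,0,0,-0.9,0,0,0,-1,0,0,-0.9,0,0,0,-1]'| sed -n '2p;4p'
python3 -m handwheel '[0,-0.9,0,0,0,0,-1,0,-0.9,0,0,0,0,-1,0,-0.9,0,0,0,0,-1,0,-0.9,0,0,0,0,-1,0,-0.9,0,0,0,0,-1]' >/dev/null
python3 -m handwheel '[0,0,0,0,0,0,-1,0,0,0,0,0,0,-1]' >/dev/null
python3 - <<'E'
from h import *
from plant import get_image
plan()
d=get_image("side"); cv2.imwrite("pics/s6.png",cv2.resize(d["color"][30:480,190:390,::-1],None,fx=1.33,fy=1.33,interpolation=2))
E
```

```text
ee_pos: [0.6164, 0.0375, 0.224]
wrist_force: [-5.2, 10.6, 7.4]
ee_pos: [0.6161, 0.0363, 0.3432]
wrist_force: [1.8, 1.1, 0.1]
t 20.08 pos [ 0.4392 -0.0007  0.3424] slope [-0.1806  0.0466  0.2989] F [0.3 0.2 0.4] w 0.0008
```

View pics/s6.png

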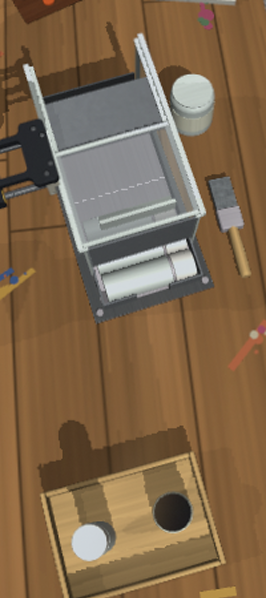

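The window is shut against its stop, with its lower edge over the plate at crop (140,225). The can stands in the tray and the bystanders have not moved, so I'm handing in.

```bash
python3 -c "
from plant import sign_off; print(sign_off())"
```

```text
the job is handed in; nothing more can be done
None
```

I handed the job in at about 20 s of the 69 s allowed; sign-off gave no verdict, but the last picture shows the once-jammed can standing in the tray, the other cans rolled down to the outlet, the window shut against its stop, and the jar, tin and brush where they were.

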